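# Turn the dish insert over and clip it into the microscope stage

## Task

The dish insert lies with its black face down on the bench. Turn it over so that the black face with the white ring is up, hook its tongue under the ledge of the microscope stage while the other end is still raised, then swing that end down and press it past the spring catch until the insert lies fully home, flush with the stage. Let go of it, and leave the dishes, plate, bottle and pipettor where they stand.

Things in the scene. Friction and masses are not known exactly. Their poses are not given: they have to be found in the camera images.
- insert_center (a point): centre of the dish insert: a loose plate 110 x 60 x 10 mm, 0.12 to 0.19 kg, with a round hole (37 mm wide on the black face, 28 mm on the bare face). x along its length to the tongue, y across the 60 mm, z out of the black face, which has a white ring round the hole and a white bar near the tongue; the other face is bare metal. It starts flat on the bench, z down, tongue roughly to +y
- insert: the dish insert as a  origin and axes the same as those of its centre
- insert_tongue (a point): tip of the insert's tongue: a bare metal tab 8 mm long, 40 mm wide, 3 mm thick that carries on from one 60 mm end of the plate, flush with its bare face. This point is the middle of the tip, at (63, 0, -3.5) mm from the insert's centre; axes as the insert's
- insert_free_end (a point): middle of the insert's other, plain end, at (-55, 0, 0) mm from its centre; axes as the insert's
- stage_seat (a point): where the insert's centre lies when it is home in the dark stage of the white microscope; the axes are then the same too (x to the ledge, z up). The insert's black face is then flush with the stage top, 5 mm above this point and 200 mm above the bench. The opening is x -56 to 56, y +-31.5 mm. Bright lugs 5 mm below this point carry the insert at x -56 to -49 and, on both sides, at x 25 to 50
- stage_ledge (a point): middle of the lower front edge of the bright ledge, at (56, 0, -0.5) mm from the seat, axes as the seat's. The ledge is 3.5 mm thick, its top 2 mm below the stage top, and overhangs x 56 to 66, y +-31.5 mm; beneath it the stage is open right through, so a tilted tongue can dip in under it
- microscope: the fixed microscope; origin on the bench below the seat, axes as the seat's. Its stage is 14 mm thick, x -86 to 112, y +-105 mm, with finger cut-outs right through it on both sides of the opening at x -50 to 8, y out to +-60 mm, free for 40 mm below except a lens (14 mm radius) on the axis. The pillar is at x over 150 mm, its head at x over 120 mm, over 200 mm above the stage
- catch (a joint): spring catch at the middle of the opening's plain (-x) end: a steel roller 8 mm thick, 20 mm long, axis 2.5 mm above the stage top, overhanging the opening by 2.7 mm. Value in m: 0 as it stands, up to 0.006 pushed back (to -x). It holds up an insert lowered on it until that end is pressed down with 3 to 15 N; then the end snaps down and the roller springs over its top edge (value below 0.002)
- rack_slot (a point): middle of the floor of the middle slot of the fixed white rack in which inserts can be stood on end. Floor 10 mm above the bench; x is across the slot, 13.5 mm wide (17 mm at the mouth) between fins 34 mm high with tapered tops, 40 mm long along y; a standing insert sticks out 10 mm on both sides and leans up to 10 degrees. Base 100 x 72 mm; two other slots, 27 mm either side, are 18 mm wide
- dish_pink_center (a point): centre of a closed pink culture dish, 60 mm across, 15 mm high; leave alone
- dish_amber_center (a point): centre of a closed amber culture dish, 88 mm across, 16 mm high; leave alone
- wellplate_center (a point): centre of a clear six-well plate, 86 x 128 x 20 mm; leave alone
- bottle_center (a point): centre of an amber media bottle with a blue cap, 56 mm across, 125 mm high; leave alone
- pipettor_center (a point): middle of a white hand pipettor lying on the bench, about 230 mm long; leave alone
There are look-alikes about, which are no part of the job. Of the things that look like the insert, the middle-sized one is meant.

How it is judged:
By the outcome, as a careful person would: the job done as asked, in the order asked, and still so for the second after the job is handed in, with the robot touching nothing.
It also fails if it takes over 72 s, if anything falls off the work surface, if the arm or the gripper's body presses on something with over 40 N, if the wrist force passes 120 N, or if a joint passes its speed limit or range.

## Robot

A 6-joint arm with a two-finger parallel gripper is mounted at the origin on the work surface. World frame = base frame: x ahead of the robot, y to its left, z up, the work surface at z = 0. Lengths are in m, angles in rad, forces in N, time in s.
With the tool pointing down it reaches from about 0.2 to 0.875 m from the base axis. Payload 3.4 kg.
Tool frame: the origin (TCP) lies between the finger pads; the fingertips stand 25 mm ahead of it and the grasp point (between the pads) lies 6 mm ahead of it (r.nose_length is the z of the fingertips in the tool frame, in m); z points along the fingers, y is the line along which they close (so a half turn about z gives the same grasp; the last joint's range is limited). The gripper opens to 94 mm and grips with 3 to 60 N. Pads are 16 mm wide; open, the fingers measure 119 mm over their backs; the gripper's body (75 mm by 177 mm) begins 78 mm behind the grasp point.
Start: joints at [1.068, 0.276, 1.505, -0, 1.361, -0.121], TCP at [0.214, 0.534, 0.23] pointing down, gripper open.
Joint ranges: [-2.89, 2.89], [-0.75, 2.08], [0.22, 2.7], [-1.18, 4.32], [0.11, 2.71], [-2.7, 2.7]. Speed limits (rad/s): [2.57, 2.57, 3.14, 3.14, 3.14, 3.14].

## Interface

Orientations are given as a unit quaternion [w, x, y, z].
In Python, from plant import r, gripper_to, inverse_kinematics, vision, models, telemetry gives the robot as it stands. Calls block until the motion is done:
- r.move_to(position, orientation): joint-space move of the TCP to a pose.
- r.move_l(position, rot=None, vel=0.15, guard=None): straight line of the TCP; rot=None keeps the orientation; vel is the mean speed in m/s. With guard (N) it stops when the force on the tool has changed by that much, and returns True; else False.
- r.movej(angles): joint-space move.
- gripper_to(opening, f_grip=None): finger opening in m; f_grip is the grip in N (None keeps the last); returns when the fingers have stopped.
- r.hold(seconds).
- inverse_kinematics(position, orientation): joint angles nearest the present ones, or None.
- vision.snapshot(name): name is "scene" or "top" or "wrist"; returns the picture (400x640x3 uint8, red, green, blue); there is no depth.
- vision.get_calibration(name): a dict with "fx", "fy", "cx", "cy" (pixels), "position" and "orientation" of the camera in the world. Camera axes: x right, y down, z forward; pixel columns grow to the right and rows downward; lengths in m; the calibration is good to about 2 mm. A picture is of the moment at which its call begins: read the wrist's pose just before it. get_calibration takes no time and is no camera call; for the wrist camera it gives the pose at the moment of the call.
A pose or a line that the arm cannot do raises r.PlanningError and nothing moves.
- r.sign_off(): hands the job in; it is judged then, once.
Trained networks look in the newest picture that a camera, given by its name, has taken for a name from the list of things; names that differ only in an ending like _2 or _b are one class to them, and where a whole thing is asked for, a point or a joint stands for the part that bears it (a point fixed in the world has none). Each returns a list of dicts, best first, with "score" (0 to 1); they miss things now and then, are a little off and sometimes report something else, mostly with a low value. They report only what shows in the picture. A call takes as long as a camera call. They do not tell look-alikes from the thing itself.
- models.boxes_of(thing, camera): "at" ([x, y, z] in m, in world coordinates, good to about 4 mm: the middle of the surface that is visible of it).
- models.regions_of(thing, camera): "pixels" (400x640 bool, what is visible of it).
- models.mark_of(thing, camera): "at" ([x, y, z] in m, in world coordinates, good to about 4 mm: a listed point, or the origin of a listed thing).
Readings, each from a call of its own:
- telemetry.current_t(): time.
- telemetry.current_joints(): joint angles.
- telemetry.current_dq(): joint speeds.
- telemetry.current_joint_efforts(): joint torques, N m.
- telemetry.current_ee_pos(): TCP position.
- telemetry.current_tool_rot(): TCP orientation.
- telemetry.current_wrist_force(): force on the tool from outside, world axes, zero at the start.
- telemetry.current_torque(): the same for the moment, N m.
- telemetry.current_opening(): finger opening in m.
- telemetry.current_finger_force(): force on a finger pad.
Only numpy, scipy, OpenCV 4.12 (cv2) and the standard library are available. Lean on these libraries where they do the work, as an engineer would, in place of code of your own. Each camera call takes 0.05 s, during which the arm holds its last target. There are 200 camera calls.

## Working session

There is one attempt and no reset: what is moved stays moved. The work goes in short steps, each a Python script; the robot and the scene stay as the last script left them, time stands still between calls to the robot, and variables do not carry over. Pictures are saved under pics/ and viewed, at most 10 in all, crops included, and the job is handed in when it is done.

```bash
ls; mkdir -p pics; cat > h.py <<'E'
import numpy as np, cv2
from scipy.spatial.transform import Rotation as R
from plant import r, gripper_to, inverse_kinematics, vision, models, telemetry as T
def q(M): 
    x=R.from_matrix(M).as_quat(); return [x[3],x[0],x[1],x[2]]
def rm(o): return R.from_quat([o[1],o[2],o[3],o[0]]).as_matrix()
def cam(n):
    c=vision.get_calibration(n); return c,np.array(c["position"]),rm(c["orientation"])
def ray(c,p,M,u,v,z):
    d=M@np.array([(u-c["cx"])/c["fx"],(v-c["cy"])/c["fy"],1]); return p+d*(z-p[2])/d[2]
def proj(c,p,M,X):
    a=M.T@(np.array(X)-p); return c["fx"]*a[0]/a[2]+c["cx"],c["fy"]*a[1]/a[2]+c["cy"]
def save(n,im): cv2.imwrite("pics/"+n+".png",cv2.cvtColor(im,cv2.COLOR_RGB2BGR))
E
python3 - <<'E'
from h import *
np.set_printoptions(precision=4,suppress=True)
a=vision.snapshot("top");b=vision.snapshot("scene")
save("top",a);save("scene",b)
for n in ["top","scene"]:
    c,p,M=cam(n);print(n,c["fx"],p,M[:,2])
    for t in ["insert_center","insert_tongue","insert_free_end","stage_seat","stage_ledge","rack_slot","microscope"]:
        for m in models.mark_of(t,n)[:4]: print(t,np.array(m["at"]),round(m["score"],2),np.round(proj(c,p,M,m["at"])))
print(T.current_t())
E
```

```text
pics
top 467.31301649678454 [0.2924 0.025  1.4096] [ 0.135  -0.0181 -0.9907]
insert_center [0.3493 0.3754 0.0017] 0.72 [193. 258.]
insert_center [0.5055 0.3198 0.0026] 0.67 [214. 206.]
insert_center [0.1623 0.32   0.0065] 0.59 [209. 322.]
insert_center [0.471  0.3734 0.0086] 0.3 [195. 217.]
insert_tongue [0.3316 0.4197 0.0068] 0.86 [178. 264.]
insert_tongue [0.47   0.3759 0.0063] 0.62 [195. 218.]
insert_tongue [0.2498 0.3343 0.0143] 0.56 [205. 292.]
insert_free_end [0.5308 0.2739 0.0045] 0.86 [230. 198.]
insert_free_end [0.3653 0.3326 0.0056] 0.64 [208. 253.]
insert_free_end [0.0908 0.3039 0.003 ] 0.56 [214. 347.]
stage_seat [ 0.559  -0.3026  0.1922] 0.58 [435. 179.]
stage_ledge [ 0.5676 -0.3578  0.1913] 0.8 [455. 176.]
rack_slot [0.5883 0.1328 0.0104] 0.83 [276. 180.]
microscope [ 0.5626 -0.3003  0.0014] 0.87 [417. 191.]
scene 410.3669513921374 [1.3506 0.4496 0.7759] [-0.7445 -0.3706 -0.5554]
insert_center [0.5028 0.3189 0.0023] 0.83 [418. 276.]
insert_center [0.1634 0.3222 0.0054] 0.71 [445. 211.]
insert_center [0.3538 0.3759 0.0058] 0.59 [450. 248.]
insert_center [0.5359 0.276  0.0085] 0.51 [399. 278.]
insert_tongue [0.4712 0.3774 0.0093] 0.85 [443. 273.]
insert_tongue [0.2509 0.3348 0.0094] 0.82 [444. 225.]
insert_tongue [0.3332 0.4149 0.0035] 0.6 [465. 248.]
insert_free_end [0.5339 0.2737 0.0082] 0.95 [398. 277.]
insert_free_end [ 0.5731 -0.3595  0.1961] 0.16 [190. 176.]
stage_seat [ 0.5621 -0.3054  0.1936] 0.57 [207. 179.]
stage_seat [ 0.5705 -0.3602  0.1917] 0.49 [190. 177.]
stage_ledge [ 0.573  -0.3582  0.1929] 0.74 [190. 177.]
rack_slot [0.5855 0.1337 0.0101] 0.7 [343. 274.]
rack_slot [0.4703 0.3765 0.0089] 0.29 [442. 273.]
microscope [ 0.5649 -0.3028 -0.003 ] 0.72 [218. 233.]
0.8
```

View pics/top.png

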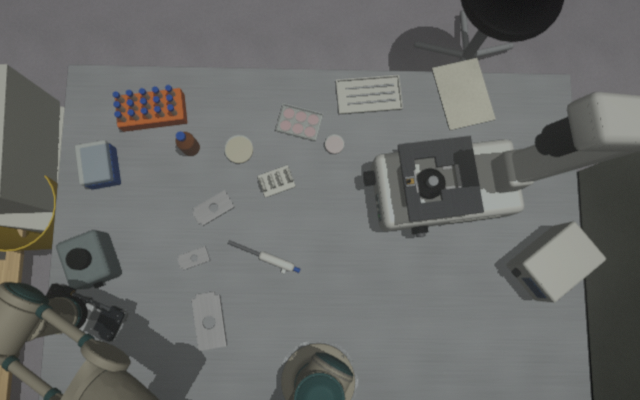

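View pics/scene.png

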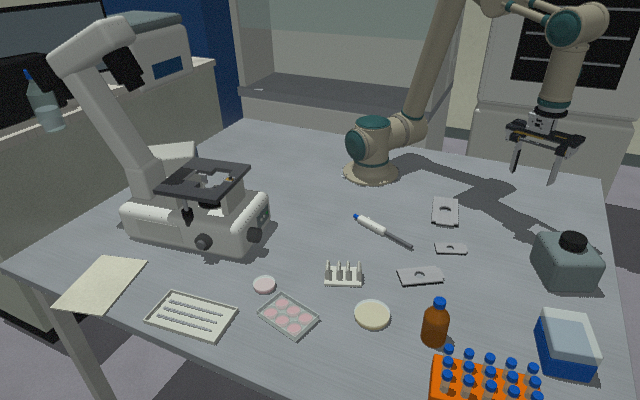

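```bash
cat >> h.py <<'E'
np.set_printoptions(precision=4,suppress=True)
def tool(z,y):
    z=np.array(z,float);z/=np.linalg.norm(z);y=np.array(y,float);y-=z*(y@z);y/=np.linalg.norm(y)
    return np.c_[np.cross(y,z),y,z]
def tcp(g,M,a=0.006): return np.array(g)-M[:,2]*a
E
python3 - <<'E'
from h import *
c,p,M=cam("wrist"); P=np.array(T.current_ee_pos());W=rm(T.current_tool_rot())
print("cam in tool",W.T@(p-P),"\n",W.T@M, c["fx"])
rk=np.array([.587,.133]);
for s in (1,-1):
  print("closing sign",s)
  for nm,g,a in [("rackL",[.587,.133,.1],None),("rackR",[.587,.133,.1],1),("seat",[.562,-.29,.21],2),("ins",[.505,.32,.015],3)]:
    for t in (0,20,40):
      th=np.radians(t)
      if a is None: z=[0,-np.cos(th),-np.sin(th)];y=[1,0,0]
      elif a==1: z=[0,np.cos(th),-np.sin(th)];y=[1,0,0]
      elif a==2: z=[0,-np.sin(th),-np.cos(th)];y=[1,0,0]
      else: z=[0,-np.sin(th),-np.cos(th)];y=[.86,.51,0]
      m=tool(z,s*np.array(y)); j=inverse_kinematics(tcp(g,m),q(m)); print(nm,t,j if j is None else np.array(j))
E
```

```text
cam in tool [ 0.0745 -0.0002 -0.1546] 
 [[ 0.     -0.9663 -0.2576]
 [ 1.     -0.0004  0.0015]
 [-0.0015 -0.2576  0.9663]] 297.57749800723604
closing sign 1
rackL 0 [ 0.62    1.035   1.3948 -1.0752  1.9601  0.9586]
rackL 20 [ 0.5959  0.8595  1.4234 -0.9108  1.7475  0.8809]
rackL 40 [ 0.5217  0.689   1.4707 -0.727   1.5311  0.7649]
rackR 0 [-0.4955  0.9407  1.7701  1.1143  1.7707 -1.1866]
rackR 20 [-0.4637  0.7367  1.7769  0.9988  1.541  -1.0172]
rackR 40 [-0.3672  0.5614  1.7592  0.827   1.3318 -0.7911]
seat 0 [-0.5863  0.3701  1.3999 -0.      1.3716 -0.5863]
seat 20 [-0.4012  0.3134  1.5437 -0.3496  1.1663 -0.2815]
seat 40 [-0.2143  0.3347  1.6848 -0.7832  1.0979  0.1489]
ins 0 [ 0.4485  0.4923  1.7367 -0.      0.9125 -0.0868]
ins 20 [ 0.6215  0.6076  1.5704 -0.3043  1.189   0.2593]
ins 40 [ 0.7435  0.7697  1.4072 -0.4945  1.4919  0.4923]
closing sign -1
rackL 0 [ 0.62    1.035   1.3948 -1.0752  1.9601 -2.183 ]
rackL 20 [ 0.5959  0.8595  1.4234 -0.9108  1.7475 -2.2607]
rackL 40 [ 0.5217  0.689   1.4707 -0.727   1.5311 -2.3767]
rackR 0 [-0.4955  0.9407  1.7701  1.1143  1.7707  1.955 ]
rackR 20 [-0.4637  0.7367  1.7769  0.9988  1.541   2.1244]
rackR 40 [-0.3672  0.5614  1.7592  0.827   1.3318  2.3505]
seat 0 [-0.5863  0.3701  1.3999 -0.      1.3716  2.5553]
seat 20 None
seat 40 None
ins 0 None
ins 20 None
ins 40 [ 0.7435  0.7697  1.4072 -0.4945  1.4919 -2.6493]
```

```bash
python3 - <<'E'
from h import *
m=tool([0,0,-1],[1,0,0])
def look(n,g,ths):
    r.move_to(g,q(m)); 
    for k in range(2):
        cal=cam("wrist"); im=vision.snapshot("wrist")
        for t in ths:
            for o in models.mark_of(t,"wrist")[:3]:
                if o["score"]>.3: print(n,t,np.array(o["at"]),round(o["score"],2),np.round(proj(*cal,o["at"])))
    save(n,im); np.savez(n,p=cal[1],M=cal[2],K=[cal[0][k] for k in("fx","fy","cx","cy")])
look("w_ins",[.505,.32,.2],["insert_center","insert_tongue","insert_free_end"])
look("w_rack",[.587,.14,.22],["rack_slot"])
look("w_stage",[.565,-.28,.40],["stage_seat","stage_ledge","microscope"])
print(T.current_t())
a,b,c=[cv2.imread(f"pics/{n}.png") for n in("w_ins","w_rack","w_stage")]
cv2.imwrite("pics/mont.png",np.vstack([np.hstack([cv2.resize(a,(400,250)),cv2.resize(b,(400,250))])]))
E
```

```text
w_ins insert_center [0.1641 0.3199 0.0043] 0.79 [ 34. 185.]
w_ins insert_center [ 0.3548  0.3725 -0.0008] 0.74 [190. 141.]
w_ins insert_center [0.5019 0.3243 0.0047] 0.68 [315. 182.]
w_ins insert_tongue [0.4717 0.3809 0.0078] 0.9 [289. 134.]
w_ins insert_tongue [0.2495 0.3355 0.0103] 0.7 [ 99. 173.]
w_ins insert_free_end [0.5305 0.2738 0.0018] 0.87 [338. 221.]
w_ins insert_free_end [0.3645 0.3345 0.0044] 0.77 [200. 173.]
w_ins insert_center [ 0.3534  0.377  -0.0021] 0.88 [189. 137.]
w_ins insert_center [0.5006 0.3243 0.0054] 0.87 [314. 182.]
w_ins insert_center [0.1662 0.3177 0.0031] 0.67 [ 37. 187.]
w_ins insert_tongue [0.2498 0.3343 0.01  ] 0.84 [100. 174.]
w_ins insert_tongue [0.4715 0.38   0.0088] 0.83 [288. 135.]
w_ins insert_tongue [0.6935 0.4033 0.0619] 0.74 [517. 112.]
w_ins insert_free_end [0.5305 0.2749 0.003 ] 0.93 [338. 221.]
w_ins insert_free_end [0.3623 0.3334 0.0033] 0.56 [198. 174.]
w_rack rack_slot [0.5035 0.3223 0.0031] 0.7 [243.  22.]
w_rack rack_slot [0.7745 0.0646 0.0116] 0.67 [461. 240.]
w_rack rack_slot [0.584  0.1346 0.0074] 0.62 [315. 187.]
w_rack rack_slot [0.5885 0.133  0.0083] 0.72 [319. 189.]
w_stage stage_seat [ 0.5632 -0.305   0.1932] 0.8 [316. 203.]
w_stage stage_ledge [ 0.5677 -0.3518  0.1886] 0.88 [319. 237.]
w_stage microscope [ 0.5627 -0.3042  0.0024] 0.87 [316. 176.]
w_stage stage_seat [ 0.5635 -0.3033  0.1992] 0.78 [316. 203.]
w_stage stage_ledge [ 0.5636 -0.3589  0.1902] 0.63 [316. 242.]
w_stage microscope [ 0.563  -0.3033  0.003 ] 0.76 [316. 175.]
5.65
```

View pics/mont.png

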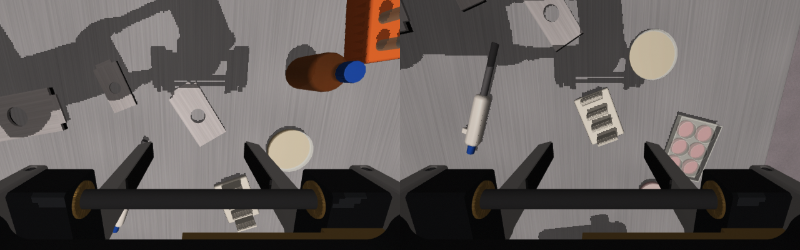

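View pics/w_stage.png

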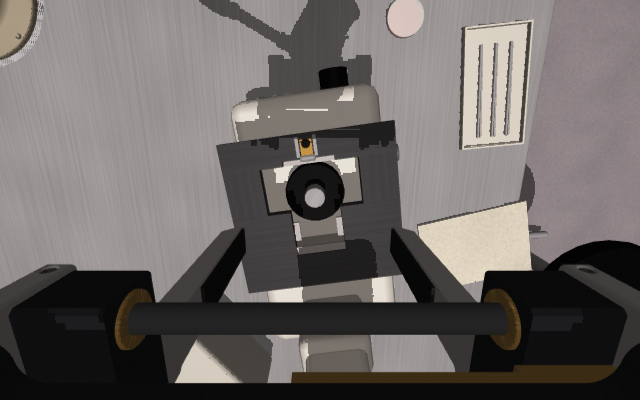

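```bash
cat >> h.py <<'E'
from scipy.optimize import least_squares
def seg(a,b,n=25): 
    t=np.linspace(.06,.94,n)[:,None]; return np.array(a)*(1-t)+np.array(b)*t
def fit(im,cal,segs,z,x0,W=8,it=6):
    """segs: list of 2-D segments in object frame at height z; x0=(x,y,yaw). Edge-snap fit."""
    g=cv2.GaussianBlur(cv2.cvtColor(im,cv2.COLOR_RGB2GRAY).astype(float),(0,0),1.0)
    c,p,M=cal; P=np.vstack([seg(*s) for s in segs]); N=np.vstack([np.tile(np.array([-(s[1][1]-s[0][1]),s[1][0]-s[0][0]])/np.hypot(*(np.array(s[1])-s[0])),(25,1)) for s in segs])
    def w(x,Q): cs,sn=np.cos(x[2]),np.sin(x[2]); return np.c_[x[0]+cs*Q[:,0]-sn*Q[:,1],x[1]+sn*Q[:,0]+cs*Q[:,1],np.full(len(Q),z)]
    pj=lambda X:np.array([proj(c,p,M,v) for v in X])
    x=np.array(x0,float)
    for k in range(it):
        u=pj(w(x,P)); n=pj(w(x,P+N*.001))-u; n/=np.linalg.norm(n,axis=1)[:,None]
        ww=max(3,W-k); d=np.arange(-ww,ww+.1,.25)
        uu=(u[:,None,:]+n[:,None,:]*d[None,:,None]).astype(np.float32)
        pr=cv2.remap(g.astype(np.float32),uu[...,0],uu[...,1],cv2.INTER_LINEAR,borderMode=cv2.BORDER_REPLICATE)
        gr=np.abs(np.gradient(pr,axis=1)); best=d[gr.argmax(1)]; ok=gr.max(1)>1.5
        tgt=u+n*best[:,None]
        f=lambda y:(((pj(w(y,P))-tgt)*n).sum(1))[ok]
        s=least_squares(f,x,loss="soft_l1",f_scale=.7,x_scale=[.01,.01,.1]); x=s.x
    return x,np.median(np.abs(f(x))),ok.mean()
def rect(a,b,c,d): return [((a,c),(b,c)),((b,c),(b,d)),((b,d),(a,d)),((a,d),(a,c))]
def draw(im,cal,segs,z,x):
    cs,sn=np.cos(x[2]),np.sin(x[2]); im=im.copy()
    for s in segs:
        a,b=[tuple(int(round(k)) for k in proj(*cal,[x[0]+cs*v[0]-sn*v[1],x[1]+sn*v[0]+cs*v[1],z])) for v in s]
        cv2.line(im,a,b,(255,0,0),1)
    return im
def load(n):
    d=np.load(n+".npz"); return cv2.cvtColor(cv2.imread(f"pics/{n}.png"),cv2.COLOR_BGR2RGB),(dict(zip(("fx","fy","cx","cy"),d["K"])),d["p"],d["M"])
INS=rect(-.055,.055,-.03,.03)
ST=[((-.086,-.10),(-.086,.10)),((-.086,.105),(.03,.105)),((-.086,-.105),(.03,-.105)),((-.05,.06),(.008,.06)),((-.05,-.06),(.008,-.06))]
RK=rect(-.05,.05,-.036,.036)
E
python3 - <<'E'
from h import *
out=[]
for n,sg,z,x0 in [("w_ins",INS,.01,(.502,.323,2.1)),("w_rack",RK,.01,(.587,.133,np.radians(105))),("w_stage",ST,.2,(.5633,-.304,np.radians(-82)))]:
    im,cal=load(n); x,e,o=fit(im,cal,sg,z,x0); print(n,x,np.degrees(x[2]),e,o)
    im=draw(im,cal,sg,z,x); u,v=proj(*cal,[x[0],x[1],z]); u,v=int(u),int(v)
    out.append(cv2.resize(im[max(0,v-65):v+65,u-65:u+65] if n!="w_stage" else im[60:300,190:430],(390,390),interpolation=cv2.INTER_NEAREST)[:, :266 if 0 else 390])
save("fit",cv2.resize(np.hstack(out),(800,267)))
E
```

```text
w_ins [0.5031 0.3216 2.1321] 122.15867931354114 0.32155044109142983 0.93
w_rack [0.5885 0.1343 1.9484] 111.63436881603371 1.0079141726095742 1.0
w_stage [ 0.5617 -0.3027 -1.4354] -82.24373940271266 0.4284984640901175 0.992
```

View pics/fit.png

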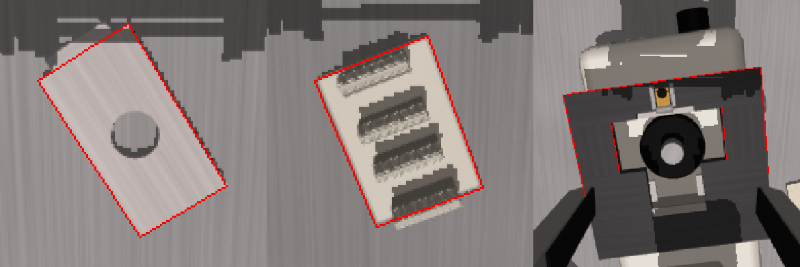

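```bash
cat >> h.py <<'E'
def insR(ix,iz): ix=np.array(ix,float);iz=np.array(iz,float); ix/=np.linalg.norm(ix); iz-=ix*(ix@iz); iz/=np.linalg.norm(iz); return np.c_[ix,np.cross(iz,ix),iz]
def tcp_for(c,Ri,G):  # G=(Rt_i, p_i in tool)
    W=Ri@G[0].T; return np.array(c)-W@G[1],W
def say(s): print(s,"t",round(T.current_t(),2),"p",np.array(T.current_ee_pos()),"F",np.array(T.current_wrist_force()),"open",round(T.current_opening(),4))
E
cat > s1.py <<'E'
from h import *
import pickle
c0=np.array([.5031,.3216,.005]); a0=2.1321; t=np.radians(20)
u=np.array([np.cos(a0),np.sin(a0),0]); Ri=insR(u,[0,0,-1])
W=tool([0,0,-np.cos(t)]+u*np.sin(t),[.86,.51,0]); W=tool(W[:,2],np.sign(Ri[:,1]@[.86,.51,0])*Ri[:,1])
# tip lowest corner at z=1.2mm, pads cross plate mid-height at ix=-25mm
low=r.nose_length*np.cos(t)+.008*np.sin(t); zt=.0012+low
hit=c0-.025*u; s=(zt-.005)/np.cos(t); P=hit-W[:,2]*s
G=(W.T@Ri,W.T@(c0-P)); G[1][1]=0
aa=1.9484; a=np.array([np.cos(aa),np.sin(aa),0]); rk=np.array([.5885,.1343,0])
R2=insR([0,0,-1],-a)
P2,W2=tcp_for(rk+[0,0,.073+.070],R2,G); P3,_=tcp_for(rk+[0,0,.073-.004],R2,G)
pickle.dump((G,R2,a,rk),open("g.pkl","wb"))
print(P,W,P2,W2,inverse_kinematics(P,q(W)),inverse_kinematics(P2,q(W2)),inverse_kinematics(P3,q(W2)))
if __import__("sys").argv[1:]==["go"]:
    r.move_to(P-W[:,2]*.08,q(W)); print("gd",r.move_l(P,guard=8)); say("down")
    gripper_to(.05,40); say("grip"); print("ff",T.current_finger_force())
    r.move_l(P+[0,0,.12],vel=.25); say("lift"); r.move_to(P2,q(W2)); say("prerack")
    cal=cam("wrist"); save("pre",vision.snapshot("wrist")); save("pre_s",vision.snapshot("scene"))
E
python3 s1.py
```

```text
[0.5208 0.2935 0.0274] [[-0.5002  0.8466 -0.1821]
 [ 0.7955  0.5323  0.2895]
 [ 0.342  -0.     -0.9397]] [0.5802 0.1551 0.1762] [[-0.1261  0.9296  0.3465]
 [ 0.3179  0.3687 -0.8735]
 [-0.9397  0.     -0.342 ]] [ 0.1966  0.5326  1.7072  0.3746  1.062  -0.5751] [ 0.7017  0.662   1.663  -1.0993  1.5547  0.808 ] [ 0.7017  0.7618  1.6993 -1.105   1.4931  0.9296]
```

```bash
python3 s1.py go; python3 - <<'E'
import cv2,numpy as np
a=cv2.imread("pics/pre.png");b=cv2.imread("pics/pre_s.png")[180:320,270:490]
cv2.imwrite("pics/pre2.png",np.hstack([cv2.resize(a,(440,275)),cv2.resize(b,(360,275))[:,:]]))
E
```

```text
[0.5208 0.2935 0.0274] [[-0.5002  0.8466 -0.1821]
 [ 0.7955  0.5323  0.2895]
 [ 0.342  -0.     -0.9397]] [0.5802 0.1551 0.1762] [[-0.1261  0.9296  0.3465]
 [ 0.3179  0.3687 -0.8735]
 [-0.9397  0.     -0.342 ]] [ 0.1966  0.5326  1.7072  0.3746  1.062  -0.5751] [ 0.7017  0.662   1.663  -1.0993  1.5547  0.808 ] [ 0.7017  0.7618  1.6993 -1.105   1.4931  0.9296]
gd True
down t 8.46 p [0.5195 0.2929 0.0261] F [ 0.4143 -1.8953  5.8327] open 0.094
grip t 9.09 p [0.5197 0.2937 0.0262] F [ 0.9086 -0.4462  6.0766] open 0.0591
ff 44.16937351052184
lift t 9.73 p [0.5198 0.2929 0.146 ] F [-0.6163 -0.6075 -3.2   ] open 0.0595
prerack t 11.03 p [0.5797 0.1546 0.175 ] F [-0.1666 -0.2064 -1.892 ] open 0.0596
```

View pics/pre2.png

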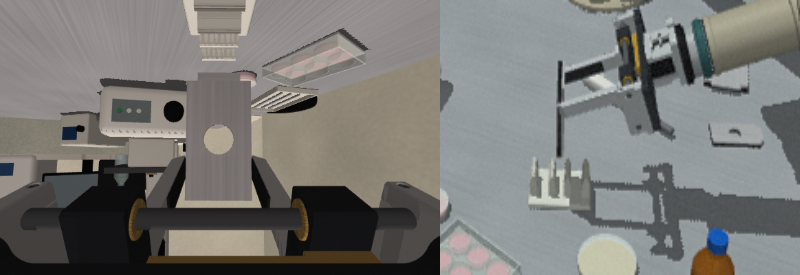

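```bash
python3 - <<'E'
from h import *; import pickle
G,R2,a,rk=pickle.load(open("g.pkl","rb"))
off=np.array([.0005,.0005,.0])
P,W=tcp_for(rk+[0,0,.073+.032],R2,G); print(r.move_l(P+off,guard=8)); say("mouth")
P,W=tcp_for(rk+[0,0,.073-.004],R2,G); print(r.move_l(P+off,vel=.06,guard=8)); say("down"); print(P,"tongue z est",T.current_ee_pos()[2]-P[2]+.006+.0012)
save("rk_s",vision.snapshot("scene")[180:320,270:490]); vision.snapshot("scene")
for n in ("insert_center","insert_tongue","insert_free_end"):
    for o in models.mark_of(n,"scene")[:3]: print(n,np.array(o["at"]),o["score"])
E
```

```text
False
mouth t 11.53 p [0.5808 0.155  0.1383] F [-0.0853  0.1805 -1.4229] open 0.0595
True
down t 12.09 p [0.5809 0.155  0.1053] F [0.1483 1.6969 3.5601] open 0.0588
[0.5802 0.1551 0.1022] tongue z est 0.010359522376047538
insert_center [0.353  0.3754 0.0065] 0.86
insert_center [0.5861 0.1315 0.0732] 0.75
insert_center [0.1626 0.3223 0.0032] 0.59
insert_tongue [0.3284 0.4152 0.0057] 0.84
insert_tongue [0.5908 0.1436 0.0109] 0.73
insert_tongue [0.6879 0.3994 0.0623] 0.19
insert_free_end [0.0902 0.3051 0.008 ] 0.86
insert_free_end [0.3609 0.3373 0.0032] 0.53
insert_free_end [0.589  0.1355 0.1299] 0.5
```

```bash
cat > s2.py <<'E'
from h import *; import pickle,sys
G,R2,a,rk=pickle.load(open("g.pkl","rb"))
t=np.radians(30); yb=np.array([a[1],-a[0],0]); W=tool(a*np.cos(t)-np.array([0,0,np.sin(t)]),yb)
g=rk+[0,0,.100]; P=tcp(g,W); pre=P-W[:,2]*.09
Wd=tool([0,0,-1],yb); up=np.array([*(rk-a*.06)[:2],.34])
print(W,P,inverse_kinematics(pre,q(W)),inverse_kinematics(P,q(W)),inverse_kinematics(up,q(Wd)))
if sys.argv[1:]==["go"]:
    gripper_to(.094); W0=rm(T.current_tool_rot()); p=np.array(T.current_ee_pos())
    r.move_l(p-W0[:,2]*.11,vel=.2); say("back")
    r.move_l(np.array(T.current_ee_pos())+[0,0,.2],vel=.3)
    r.move_to(up,q(Wd)); say("up"); r.move_to(pre,q(W)); say("pre")
    im=vision.snapshot("wrist"); save("reg_w",im)
    for n in ("insert_center","insert_tongue","insert_free_end"):
        for o in models.mark_of(n,"wrist")[:2]: print(n,np.array(o["at"]),o["score"])
    im=vision.snapshot("scene"); save("reg_s",im)
    for n in ("insert_center","insert_free_end"):
        for o in models.mark_of(n,"scene")[:3]: print(n,np.array(o["at"]),o["score"])
E
python3 s2.py go; python3 - <<'E'
import cv2,numpy as np
a=cv2.imread("pics/reg_w.png");b=cv2.imread("pics/reg_s.png")[180:320,270:490]
cv2.imwrite("pics/reg2.png",np.hstack([cv2.resize(a,(440,275)),cv2.resize(b,(360,275))[:,:]]))
E
```

```text
[[-0.1843  0.9296 -0.3193]
 [ 0.4648  0.3687  0.805 ]
 [ 0.866   0.     -0.5   ]] [0.5904 0.1295 0.103 ] [-0.4016  0.7618  1.3295  0.6967  1.8539 -0.8725] [-0.3245  0.7545  1.4902  0.7294  1.6962 -0.9256] [ 0.0149  0.3025  1.2025 -0.      1.6366 -0.3627]
back t 13.75 p [0.5422 0.251  0.1415] F [ 0.2675 -0.4532  0.0184] open 0.0943
up t 15.56 p [0.6097 0.079  0.3374] F [ 1.1653  0.6235 -0.553 ] open 0.0942
pre t 16.34 p [0.6189 0.0592 0.1478] F [ 0.5865 -0.0966  0.7512] open 0.0942
insert_center [ 0.3513  0.3725 -0.0021] 0.83
insert_center [0.1652 0.3193 0.0021] 0.69
insert_tongue [0.251  0.3333 0.0095] 0.96
insert_free_end [0.3639 0.3315 0.0059] 0.89
insert_free_end [0.0895 0.309  0.0087] 0.88
insert_center [0.3511 0.3744 0.0053] 0.69
insert_center [0.1614 0.3196 0.0023] 0.62
insert_center [0.5975 0.12   0.1272] 0.6
insert_free_end [0.3638 0.3369 0.0042] 0.77
insert_free_end [0.0899 0.306  0.0097] 0.73
insert_free_end [0.5948 0.1223 0.1264] 0.66
```

View pics/reg2.png

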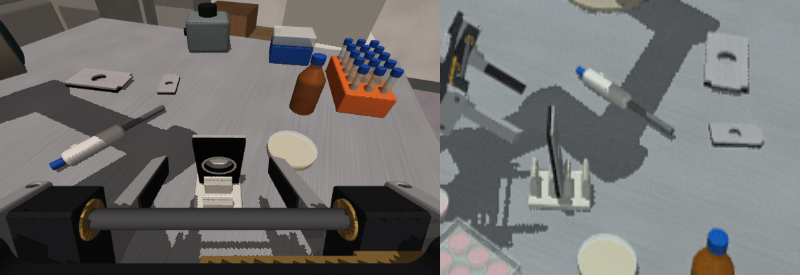

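```bash
cat > s3.py <<'E'
from h import *; import pickle,sys
G,R2,a,rk=pickle.load(open("g.pkl","rb")); Z=np.array([0,0,1.])
t=np.radians(30); yb=np.array([a[1],-a[0],0]); W=tool(a*np.cos(t)-Z*np.sin(t),yb)
f=np.radians(6.6); ix=-Z*np.cos(f)+a*np.sin(f); Ri=insR(ix,-a)
g=rk+[0,0,.100]-a*.0104; P=tcp(g,W)
c=g+ix*.0275+0*a
G2=(W.T@Ri,W.T@(c-P)); G2[1][1]=0
ms=-1.4354; m=np.array([np.cos(ms),np.sin(ms),0]); seat=np.array([.5617,-.3027,.195])
pickle.dump((G2,m,seat),open("g2.pkl","wb"))
th=np.radians(20); Rs=insR(m*np.cos(th)-Z*np.sin(th),Z*np.cos(th)+m*np.sin(th))
Pv,Wv=tcp_for(seat+Z*.10-m*.02,Rs,G2)
print(P,Pv,Wv,inverse_kinematics(Pv,q(Wv)))
if sys.argv[1:]==["go"]:
    r.move_l(P,vel=.15); say("at"); gripper_to(.05,40); say("grip")
    p=np.array(T.current_ee_pos()); r.move_l(p+[0,0,.15],vel=.25); say("lift")
    r.move_to(Pv,q(Wv)); r.hold(.2); say("view")
    cal=cam("wrist"); im=vision.snapshot("wrist"); save("v",im); np.savez("v",p=cal[1],M=cal[2],K=[cal[0][k] for k in("fx","fy","cx","cy")],P=T.current_ee_pos(),W=rm(T.current_tool_rot()))
E
python3 s3.py go
```

```text
[0.5943 0.1198 0.103 ] [ 0.5553 -0.2556  0.3102] [[-0.1294  0.9908  0.0386]
 [ 0.9496  0.135  -0.2831]
 [-0.2857 -0.     -0.9583]] [-0.3979  0.2276  1.4139 -0.2545  1.3566 -0.4968]
at t 17.38 p [0.5947 0.1195 0.1033] F [ 0.5135  0.1555 -1.3269] open 0.0938
grip t 18.02 p [0.5945 0.1197 0.1031] F [ 1.0362 -0.2885  0.9384] open 0.0596
lift t 18.77 p [0.594  0.1196 0.2517] F [-0.5248  0.1591 -1.852 ] open 0.0601
view t 20.41 p [ 0.5554 -0.2553  0.3091] F [0.1434 0.6024 0.5786] open 0.0505
```

View pics/v.png

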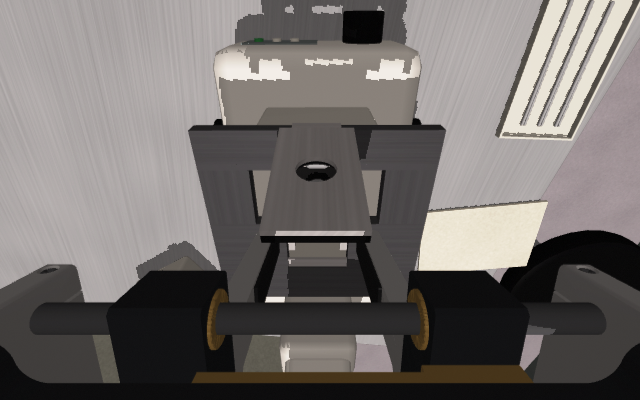

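```bash
python3 - <<'E'
from h import *
r.hold(.1); say("x"); im=vision.snapshot("scene"); save("drop",cv2.resize(im[100:280,110:370],(780,540)))
c=cam("scene")
for n in ("insert_center","insert_tongue","insert_free_end"):
    for o in models.mark_of(n,"scene")[:4]: print(n,np.array(o["at"]),o["score"])
vision.snapshot("wrist")
for n in ("insert_center","insert_tongue","insert_free_end"):
    for o in models.mark_of(n,"wrist")[:4]: print(n,np.array(o["at"]),o["score"],np.round(proj(*cam("wrist"),o["at"])))
E
```

```text
x t 20.56 p [ 0.5554 -0.2555  0.3096] F [-0.0029 -0.3274  0.1138] open 0.0499
insert_center [0.1642 0.3211 0.0012] 0.9
insert_center [0.3523 0.3735 0.0051] 0.86
insert_center [ 0.5503 -0.2346  0.2555] 0.68
insert_tongue [ 0.553  -0.2101  0.1935] 0.73
insert_tongue [0.2546 0.3381 0.0077] 0.64
insert_free_end [0.3627 0.336  0.0041] 0.8
insert_free_end [0.0926 0.3052 0.008 ] 0.72
insert_free_end [ 0.5494 -0.2428  0.3105] 0.7
insert_free_end [0.7751 0.0644 0.0083] 0.61
insert_center [ 0.5478 -0.2307  0.2533] 0.87 [311. 171.]
insert_center [ 0.5503 -0.2432  0.3089] 0.29 [311. 237.]
insert_tongue [ 0.5455 -0.2114  0.1933] 0.73 [312. 118.]
insert_free_end [ 0.5494 -0.2414  0.3105] 0.56 [310. 236.]
insert_free_end [ 0.5489 -0.2337  0.2534] 0.36 [312. 175.]
```

View pics/drop.png

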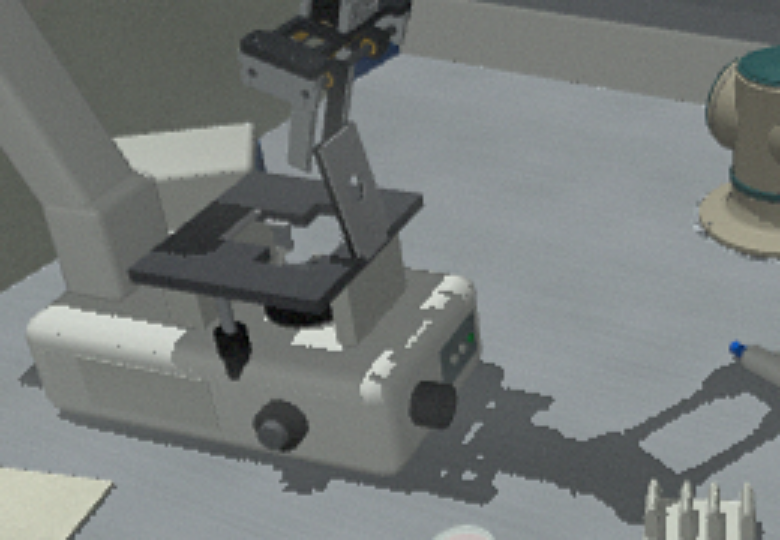

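```bash
cat > s4.py <<'E'
from h import *; import pickle,sys
P0=np.array(T.current_ee_pos()); W0=rm(T.current_tool_rot()); y0=W0[:,1].copy(); y0[2]=0; y0/=np.linalg.norm(y0)
P1=P0-y0*.0345; fc=P1+y0*.0312
lean=W0[:,2]
def pose(k):
    a=-np.pi/2*k; y=R.from_rotvec([0,0,a]).apply(y0); l0=np.arctan2(-lean[1],-lean[2])*(1-k)
    z=np.array([0,-np.sin(l0),-np.cos(l0)]); W=tool(z,y); return fc-W[:,1]*.0312,W
ks=np.linspace(0,1,7)
print([inverse_kinematics(*[pose(k)[0],q(pose(k)[1])]) is not None for k in ks],pose(0)[1]-W0,pose(0)[0]-P1)
if sys.argv[1:]==["go"]:
    print(r.move_l(P1,vel=.05,guard=6)); say("slid")
    for k in ks[1:]:
        p,W=pose(k); print(r.move_l(p,q(W),vel=.08,guard=6))
    say("rot")
    vision.snapshot("scene")
    for n in ("insert_center","insert_free_end","insert_tongue"):
        for o in models.mark_of(n,"scene")[:5]:
            if o["at"][2]>.05: print(n,np.array(o["at"]),o["score"])
E
python3 s4.py go
```

```text
[True, True, True, True, True, True, True] [[-0.0002  0.0007 -0.0386]
 [ 0.0014 -0.0107 -0.0002]
 [ 0.0048 -0.0368 -0.0007]] [-0.      0.0003  0.0011]
False
slid t 21.8 p [ 0.5211 -0.2603  0.3103] F [ 0.6974 -0.2875  0.2816] open 0.05
False
False
False
False
False
False
rot t 24.29 p [ 0.5475 -0.225   0.3101] F [0.0427 0.1575 0.6144] open 0.0497
insert_center [ 0.5485 -0.2351  0.2556] 0.63
insert_free_end [ 0.5558 -0.2473  0.3105] 0.75
insert_tongue [ 0.5495 -0.2112  0.1964] 0.76
```

```bash
python3 - <<'E'
from h import *
gripper_to(.006,40); say("pinch")
vision.snapshot("scene")
for n in ("insert_center","insert_free_end","insert_tongue"):
    for o in models.mark_of(n,"scene")[:5]:
        if o["at"][2]>.05: print(n,np.array(o["at"]),o["score"])
E
```

```text
pinch t 25.22 p [ 0.5475 -0.2234  0.3102] F [0.2072 5.3527 2.2063] open 0.0097
insert_center [ 0.5501 -0.2258  0.2552] 0.81
insert_center [ 0.5585 -0.3038  0.1951] 0.4
insert_tongue [ 0.5497 -0.2112  0.1921] 0.9
```

```bash
cat > s5.py <<'E'
from h import *; import pickle,sys
G,R2,a,rk=pickle.load(open("g.pkl","rb")); Z=np.array([0,0,1.])
W=tool([0,0,-1],-a); P=rk+Z*.215
yb=np.array([a[1],-a[0],0]); t=np.radians(30); Wr=tool(a*np.cos(t)-Z*np.sin(t),yb); pre=tcp(rk+Z*.1-a*.005,Wr)-Wr[:,2]*.09
p=np.array(T.current_ee_pos()); mid=(p+P)/2; mid[2]=.36
print([inverse_kinematics(x,q(y)) is not None for x,y in ((mid,W),(P,W),(P-Z*.09,W),(pre,Wr))])
if sys.argv[1:]==["go"]:
    r.move_l(p+[0,.01,.06],vel=.2); r.move_to(mid,q(W)); r.move_to(P,q(W)); say("above"); print(W[:,2],rm(T.current_tool_rot())[:,2])
    e=P-np.array(T.current_ee_pos()); e[2]=0
    print(r.move_l(P-Z*.03+e,guard=8)); print(r.move_l(P-Z*.092+e,vel=.06,guard=8)); say("down")
    z=T.current_ee_pos()[2]; print("tongue len below tcp",z-.01)
    if abs(z-.128)<.006:
        r.move_l(np.array(T.current_ee_pos())+Z*.001,vel=.05); gripper_to(.03); r.move_l(np.array(T.current_ee_pos())+Z*.13,vel=.25); say("rel")
        gripper_to(.094); r.move_to(pre-a*.03+Z*.12,q(Wr)); r.move_to(pre,q(Wr)); say("pre")
        for c in ("scene","wrist"):
            vision.snapshot(c)
            for n in ("insert_center","insert_free_end"):
                for o in models.mark_of(n,c)[:5]:
                    if o["at"][2]>.05: print(c,n,np.array(o["at"]),o["score"])
E
python3 s5.py go
```

```text
[True, True, True, True]
above t 27.52 p [0.5897 0.1328 0.2161] F [ 0.2939  0.0823 -0.6213] open 0.0101
[ 0.  0. -1.] [ 0.0024 -0.001  -1.    ]
False
True
down t 28.74 p [0.5868 0.1356 0.1281] F [0.0831 0.2083 3.5495] open 0.0092
tongue len below tcp 0.11805263769723907
rel t 30.19 p [0.5861 0.1356 0.258 ] F [ 0.3556 -0.5109 -0.7048] open 0.03
pre t 33.58 p [0.6214 0.053  0.1492] F [-0.8948 -0.4083  0.3012] open 0.0935
scene insert_center [0.5881 0.1273 0.0694] 0.87
scene insert_free_end [0.5958 0.1203 0.1293] 0.74
wrist insert_center [0.589  0.127  0.0714] 0.81
wrist insert_free_end [0.589  0.1205 0.1227] 0.98
```

```bash
cat > s6.py <<'E'
from h import *; import pickle,sys
_,R2,a,rk=pickle.load(open("g.pkl","rb")); Z=np.array([0,0,1.])
t=np.radians(30); yb=np.array([a[1],-a[0],0]); W=tool(a*np.cos(t)-Z*np.sin(t),yb)
f=np.radians(6.8); ix=-Z*np.cos(f)+a*np.sin(f); Ri=insR(ix,-a)
g=rk+[0,0,.100]-a*.0105-yb*.0025; P=tcp(g,W); c=g+ix*.0275
G2=(W.T@Ri,W.T@(c-P)); G2[1][1]=0
ms=-1.4354; m=np.array([np.cos(ms),np.sin(ms),0]); seat=np.array([.5617,-.3027,.195])
pickle.dump((G2,m,seat),open("g2.pkl","wb"))
th=np.radians(20); Rs=insR(m*np.cos(th)-Z*np.sin(th),Z*np.cos(th)+m*np.sin(th))
Pv,Wv=tcp_for([.56,.0,.32],Rs,G2); print(inverse_kinematics(Pv,q(Wv)) is not None,P)
if sys.argv[1:]==["go"]:
    r.move_l(P,vel=.15); gripper_to(.05,50); say("grip")
    r.move_l(np.array(T.current_ee_pos())+[0,0,.22],vel=.25); say("lift")
    r.move_to(Pv,q(Wv)); r.hold(.2); say("view")
    cal=cam("wrist"); im=vision.snapshot("wrist"); save("v2",im); np.savez("v2",p=cal[1],M=cal[2],K=[cal[0][k] for k in("fx","fy","cx","cy")],P=T.current_ee_pos(),W=rm(T.current_tool_rot()))
    for n in ("insert_center","insert_free_end","insert_tongue"):
        for o in models.mark_of(n,"wrist")[:2]: print(n,np.array(o["at"]),o["score"])
    print("pred c",tcp_for([.56,.0,.32],Rs,G2)[0],np.array([.56,0,.32])-.055*Rs[:,0],np.array([.56,0,.32])+.063*Rs[:,0])
E
python3 s6.py go
```

```text
True [0.592  0.1188 0.103 ]
grip t 35.23 p [0.5922 0.1187 0.1032] F [ 0.5774 -1.0143  0.3047] open 0.0594
lift t 36.27 p [0.5918 0.1187 0.3217] F [ 0.1994  0.0394 -1.334 ] open 0.0594
view t 37.49 p [0.5564 0.0266 0.3334] F [ 0.4706  0.4386 -2.2164] open 0.0594
insert_center [0.5581 0.0009 0.3188] 0.63
insert_free_end [0.5499 0.0484 0.3344] 0.93
insert_tongue [ 0.5715 -0.0523  0.2922] 0.92
pred c [0.5563 0.0273 0.3351] [0.553  0.0512 0.3388] [ 0.568  -0.0587  0.2985]
```

View pics/v2.png

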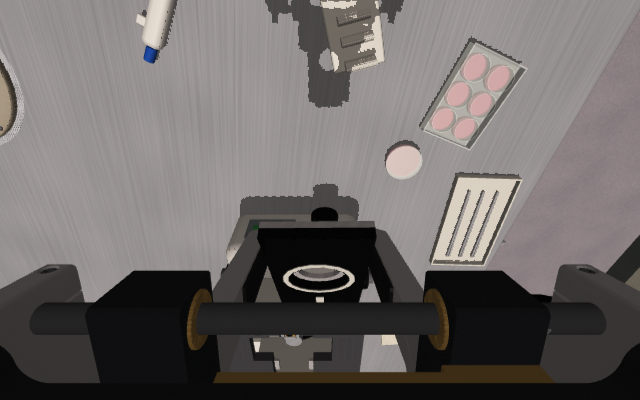

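```bash
cat > s7.py <<'E'
from h import *; import pickle
G2,m,seat=pickle.load(open("g2.pkl","rb"))
im,cal=load("v2"); d=np.load("v2.npz"); P,W=d["P"],d["W"]
g=cv2.cvtColor(im,cv2.COLOR_RGB2GRAY)
roi=np.zeros_like(g);roi[258:300,270:370]=1
msk=((g>150)&(roi>0)).astype(np.uint8)
n,lab,st,ce=cv2.connectedComponentsWithStats(msk); k=1+st[1:,4].argmax()
cs,_=cv2.findContours((lab==k).astype(np.uint8),cv2.RETR_EXTERNAL,cv2.CHAIN_APPROX_NONE)
pts=max(cs,key=len)[:,0,:].astype(np.float32); el=cv2.fitEllipse(pts); print("ellipse",el,st[k])
gf=cv2.GaussianBlur(g.astype(np.float32),(0,0),.7)
rows=[]; 
for col in range(275,362,4):
    dg=np.diff(gf[225:250,col]); i=dg.argmin(); rows.append(225+i+.5)
print("edge rows",np.round(rows,1)); er=np.median(rows)
r0=int(er)+4; print("row profile",r0,g[r0,250:268],g[r0,366:386])
x0,x1=st[k][0],st[k][0]+st[k][2]-1; y0,y1=st[k][1],st[k][1]+st[k][3]-1
ang=np.linspace(0,2*np.pi,72,endpoint=False)
phi0=R.from_matrix(G2[0]); 
def pred(x):
    Rt=R.from_rotvec([0,x[0],0]).as_matrix()@G2[0]; pt=np.array([x[1],0,x[2]])
    w=lambda b: P+W@(pt+Rt@np.array(b))
    e=np.array([proj(*cal,w(b)) for b in ([-.055,-.03,.005],[-.055,.03,.005])])
    c=np.array([proj(*cal,w([x[3]*np.cos(t),x[3]*np.sin(t),.005])) for t in ang])
    return e,c
xs=[0,G2[1][0],G2[1][2],.0205]
print("pred0",pred(xs)[0],pred(xs)[1].min(0),pred(xs)[1].max(0),"meas",er,x0,x1,y0,y1)
E
python3 s7.py
```

```text
ellipse ((318.3780517578125, 278.1824035644531), (26.197050094604492, 69.99639892578125), 90.44532775878906) [283 265  71  27 485]
edge rows [227.5 227.5 227.5 227.5 227.5 227.5 227.5 227.5 227.5 227.5 227.5 227.5
 227.5 227.5 227.5 227.5 227.5 227.5 227.5 227.5 227.5 227.5]
row profile 231 [57 65 65 65 65 65 65 63 15  3  4  4  2  3  5  3  3  4] [ 4  3  4  3  3  3  4  4  5 20 64 65 64 65 65 64 65 65 66 89]
pred0 [[257.1537 234.86  ]
 [376.7429 234.8521]] [285.2536 265.5396] [348.8793 291.6502] meas 227.5 283 353 265 291
```

```bash
cat >> s7.py <<'E'
def res(x):
    e,c=pred(x); lo,hi=c.min(0),c.max(0)
    wid=e[1,0]-e[0,0]
    return [e[:,1].mean()-er-.0, (wid-117.6)/1.0, (hi[0]-lo[0])-71, (hi[1]-lo[1])-26.6, (hi[1]+lo[1])/2-278.1]
for wt in (1,.3):
    s=least_squares(lambda x:np.array(res(x))*[1,wt,1,1,1],xs,x_scale=[.1,.01,.01,.01]); x=s.x
    print(np.degrees(x[0]),x[1:],"prior",G2[1],"res",np.round(res(x),2))
s=least_squares(lambda x:np.array(res(x))*[1,.5,1,1,1],xs,x_scale=[.1,.01,.01,.01]); x=s.x
G3=(R.from_rotvec([0,x[0],0]).as_matrix()@G2[0],np.array([x[1],0,x[2]]))
print("tilt now",[np.degrees(np.arcsin(-(W@Gx[0])[2,0])) for Gx in (G2,G3)],"center",P+W@G2[1],P+W@G3[1], "free",P+W@(G3[1]+G3[0]@[-.055,0,0]),"tong",P+W@(G3[1]+G3[0]@[.063,0,-.0035]))
pickle.dump((G3,m,seat),open("g3.pkl","wb"))
E
python3 s7.py | tail -3
```

```text
-1.146915718756112 [-0.0208  0.0235  0.0224] prior [-0.022   0.      0.0225] res [ 2.37  0.94 -1.69  3.64 -2.36]
-0.42564726250237417 [-0.0172  0.0165  0.0216] prior [-0.022   0.      0.0225] res [ 1.79  7.66 -1.3   2.89 -1.78]
tilt now [np.float64(20.037968478950713), np.float64(19.155446490899415)] center [ 0.5601 -0.0007  0.3185] [0.5597 0.0022 0.3193] free [0.5528 0.0537 0.3373] tong [ 0.5674 -0.0557  0.2953]
```

```bash
cat >> s7.py <<'E'
for w2 in (116.8,117.6,118.4):
    s=least_squares(lambda x:np.array(res(x))*[1,1,1,0,1]+0,xs,x_scale=[.1,.01,.01,.01]) if 0 else least_squares(lambda x:np.array([res(x)[0],res(x)[1]+117.6-w2,res(x)[2],res(x)[4]]),xs,x_scale=[.1,.01,.01,.01]); x=s.x
    G3=(R.from_rotvec([0,x[0],0]).as_matrix()@G2[0],np.array([x[1],0,x[2]]))
    print(w2,np.degrees(x[0]),x[1:],np.round(res(x),2),"tilt",np.degrees(np.arcsin(-(W@G3[0])[2,0])),"c",P+W@G3[1])
E
python3 s7.py | tail -3; python3 - <<'E'
import cv2;g=cv2.imread("pics/v2.png",0)
print(g[218:300:1,319]); print(g[218:240,330]);print(g[225,250:268],g[225,366:386])
E
```

```text
116.8 -4.757326821146518 [-0.0226  0.0232  0.0229] [-0.   -0.8   0.    8.08  0.  ] tilt 15.28066397910155 c [ 0.5602 -0.0015  0.3179]
117.6 -4.54620562926989 [-0.0221  0.0224  0.0228] [ 0.   -0.    0.    7.84  0.  ] tilt 15.491784204171662 c [ 0.5601 -0.0008  0.3186]
118.4 -4.3383018092037675 [-0.0217  0.0216  0.0227] [ 0.    0.8  -0.    7.61  0.  ] tilt 15.699687070233157 c [ 0.56   -0.0001  0.3192]
[  1   2  16  62  83  83  82  82  80  73   4   3   2   3   3   2   4   4
   5   4   4   7   7   7   6   7   5   6   7   6   7   6   7   7   6   6
   7   7   7   6   4   6   7   7   6  10  55 162 200 191 113 113 114 113
 112  99  88  89  89  92 118 160 149  66   3   4   5   4   5   4   4  20
  82 194 139   7   7   7  42 146 199 199]
[ 4  3 13 58 76 77 78 79 78 73  2  5  4  4  2  4  4  3  3  4  7  6]
[49 48 48 48 43 39 40 42 47 73 81 82 83 83 82 80 80 79] [ 81  80  81  81  80  82  82  82  87 150 152 150 145 150 153 152 154 152
 150 150]
```

```bash
sed -i 's/^    return \[e\[:,1\].mean()-er-.0, (wid-117.6)/    return [e[:,1].mean()-238.5, (wid-WID)/; s/^for wt in/WID=117.6\nfor wt in/' s7.py; sed -i '/^for w2/,$d' s7.py; python3 - <<'E'
import cv2;g=cv2.imread("pics/v2.png",0)
for r in (234,238,240): print(r,g[r,254:266],g[r,368:384])
E
cat >> s7.py <<'E'
for WID in (115,116.5,118):
    s=least_squares(lambda x:np.array(res(x))[[0,1,2,4]],xs,x_scale=[.1,.01,.01,.01]); x=s.x
    G3=(R.from_rotvec([0,x[0],0]).as_matrix()@G2[0],np.array([x[1],0,x[2]]))
    bt=[proj(*cal,P+W@(G3[1]+G3[0]@np.array([-.055,0,-.005])))[1]]
    print(WID,np.degrees(x[0]),x[1:],np.round(res(x),2),"tilt",np.degrees(np.arcsin(-(W@G3[0])[2,0])),"c",P+W@G3[1],"bottom row",bt,"(meas 220.7)")
E
python3 s7.py | tail -6
```

```text
234 [64 64 64 45  4  3  3  3  5  4  4  3] [ 2  3  5  3  4  3  4  8 45 64 65 64 65 64 64 64]
238 [65 64 63 17  3  4  3  3  4  4  4  4] [ 4  2  3  4  1  4  4  7 48 64 64 64 65 64 64 64]
240 [64 63 65 62  6  2  2  2  3  4  2  6] [ 6  7  7  7  5  7  6 14 64 64 64 64 63 65 64 64]
2.0179723319872642 [-0.0235  0.0257  0.0233] prior [-0.022   0.      0.0225] res [ 0.14  0.05 -0.09  0.21 -0.14]
2.055410940832399 [-0.0232  0.0253  0.0232] prior [-0.022   0.      0.0225] res [ 0.11  0.44 -0.07  0.17 -0.11]
tilt now [np.float64(20.037968478950713), np.float64(22.068927146860812)] center [ 0.5601 -0.0007  0.3185] [ 0.5604 -0.0029  0.316 ] free [0.5536 0.0476 0.3366] tong [ 0.5679 -0.0595  0.289 ]
115 1.2931835171074737 [-0.0252  0.0285  0.0237] [0.   0.   0.   1.08 0.  ] tilt 21.33114570581899 c [ 0.5607 -0.0055  0.3137] bottom row [np.float64(222.31526575625105)] (meas 220.7)
116.5 1.599734862156373 [-0.0243  0.0268  0.0234] [-0.    0.    0.    0.72  0.  ] tilt 21.637695543703323 c [ 0.5605 -0.0041  0.315 ] bottom row [np.float64(222.05820999986406)] (meas 220.7)
118 1.8978368591540262 [-0.0233  0.0252  0.0232] [0.   0.   0.   0.36 0.  ] tilt 21.93579606893021 c [ 0.5603 -0.0027  0.3162] bottom row [np.float64(221.80182328402788)] (meas 220.7)
```

```bash
cat >> s7.py <<'E'
WID=118.3
s=least_squares(lambda x:np.array(res(x))*[1,.5,1,1,1],xs,x_scale=[.1,.01,.01,.01]); x=s.x
G3=(R.from_rotvec([0,x[0],0]).as_matrix()@G2[0],np.array([x[1],0,x[2]])); pickle.dump((G3,m,seat),open("g3.pkl","wb"))
print(x,res(x))
E
python3 s7.py|tail -1
cat > st.py <<'E'
from h import *; import pickle
G,m,seat=pickle.load(open("g3.pkl","rb")); Z=np.array([0,0,1.]); n=np.cross(Z,m)
def pose(rx,rz,th,sy=0):
    th=np.radians(th); c,s=np.cos(th),np.sin(th); Rs=insR(m*c-Z*s,Z*c+m*s)
    return tcp_for(seat+m*(rx-55*c+2*s)/1e3+Z*(rz+55*s+2*c)/1e3+n*sy/1e3,Rs,G)
def where():
    P=np.array(T.current_ee_pos());W=rm(T.current_tool_rot()); Ri=W@G[0]; o=P+W@G[1]
    rt=o+Ri@np.array([.055,0,-.002])-seat; return np.round([rt@m*1e3,rt[2]*1e3,np.degrees(np.arcsin(-Ri[2,0])),rt@n*1e3,np.degrees(np.arctan2(Ri[1,0],Ri[0,0]))],2)
def go(rx,rz,th,sy=0,vel=.05,guard=None,e=np.zeros(3)):
    P,W=pose(rx,rz,th,sy); k=r.move_l(P+e,q(W),vel=vel,guard=guard); print(k,"root",where(),"F",np.array(T.current_wrist_force()),"t",round(T.current_t(),2),"op",round(T.current_opening(),4)); return k
E
python3 - <<'E'
from st import *
print(where())
for a in ((44,45,22),(44,-3,22),(54,-2,22),(55,-2,0)): print(inverse_kinematics(pose(*a)[0],q(pose(*a)[1])) is not None)
P,W=pose(44,70,22); r.move_to(P,q(W)); r.hold(.1); print(where())
go(44,30,22,vel=.15); r.hold(.1); print(where(), np.array(T.current_wrist_force()))
E
```

```text
[ 0.0365 -0.023   0.0248  0.0232] [np.float64(0.08635544517477456), np.float64(0.11873828126461206), np.float64(-0.05216610976628999), np.float64(0.12893878635437517), np.float64(-0.08605755157896056)]
[-247.84   99.81   22.11   39.15  -82.33]
True
True
True
True
[ 42.56  70.26  22.02   0.94 -82.12]
False root [ 43.33  29.98  22.     0.45 -82.18] F [-0.0136 -0.7392 -1.749 ] t 39.35 op 0.0596
[ 44.17  31.55  21.91   1.09 -82.15] [ 0.4088  0.0851 -2.1443]
```

```bash
python3 - <<'E'
from st import *
P,W=pose(44,30,22)
A=[];C=[]
for i in range(12): r.hold(.03); A.append(T.current_ee_pos()); C.append(cam("wrist")[1])
A=np.array(A);C=np.array(C); print("std",A.std(0)*1e3,"mean-cmd",(A.mean(0)-P)*1e3,"cam std",C.std(0)*1e3)
Wm=rm(T.current_tool_rot()); print("cam in tool",Wm.T@(C.mean(0)-A.mean(0)))
d=np.load("v2.npz"); print("v2 cam in tool",d["W"].T@(d["p"]-d["P"]), "P meas-cmd v2"); print(T.current_t())
E
```

```text
std [0.2987 0.0275 0.4388] mean-cmd [ 0.4456 -0.145   0.9651] cam std [0.1852 0.0484 0.3813]
cam in tool [ 0.0745  0.0001 -0.1545]
v2 cam in tool [ 0.0745  0.0003 -0.1542] P meas-cmd v2
39.85
```

```bash
python3 - <<'E'
from st import *
e=np.array([0,0,-.0005])
go(45,8,22,vel=.1,guard=6,e=e)
go(45,-4,22,vel=.03,guard=4,e=e); r.hold(.1); print(where(),np.array(T.current_wrist_force()))
E
```

```text
False root [ 44.89   6.88  22.04  -0.36 -82.27] F [-0.3404  0.1612 -1.547 ] t 40.23 op 0.0597
True root [ 45.08   2.9   21.96   0.79 -82.18] F [-0.9778  1.8698  3.4654] t 40.52 op 0.0596
[ 45.06   3.05  21.96   0.78 -82.18] [0.0459 1.5389 3.0061]
```

```bash
python3 - <<'E'
from st import *
P=np.array(T.current_ee_pos());W=rm(T.current_tool_rot())
def s(b,name): v=P+W@np.array(b)-seat; print(name,np.round([v@m*1e3,v@n*1e3,v[2]*1e3],1))
for x in(-.008,.008):
  for y in (.03,.0425): s([x,y,.025],("tip",x,y))
for b in ([.063,.02,-.005],[.055,.03,-.005],[.055,-.03,-.005],[-.055,0,-.005]): s(G[1]+G[0]@np.array(b),b)
F=np.array(T.current_wrist_force());M=np.array(T.current_torque()); print(F,M,"stageframe F",F@m,F@n,F[2],"M",M@m,M@n,M[2])
vision.snapshot("wrist")
for t in ("stage_seat","stage_ledge","insert_center","insert_free_end","insert_tongue"):
    for o in models.mark_of(t,"wrist")[:1]: v=np.array(o["at"])-seat; print(t,np.round([v@m*1e3,v@n*1e3,v[2]*1e3],1),o["score"])
vision.snapshot("scene")
for t in ("stage_seat","stage_ledge","insert_center","insert_free_end","insert_tongue"):
    for o in models.mark_of(t,"scene")[:4]:
        v=np.array(o["at"])-seat
        if np.linalg.norm(v)<.2:print("sc",t,np.round([v@m*1e3,v@n*1e3,v[2]*1e3],1),o["score"])
E
```

```text
('tip', -0.008, 0.03) [-19.5  30.7  21. ]
('tip', -0.008, 0.0425) [-19.5  43.2  21. ]
('tip', 0.008, 0.03) [-34.8  30.7  16.3]
('tip', 0.008, 0.0425) [-34.8  43.2  16.4]
[0.063, 0.02, -0.005] [51.4 20.8 -2.7]
[0.055, 0.03, -0.005] [43.9 30.8  0.3]
[0.055, -0.03, -0.005] [ 43.9 -29.2   0.2]
[-0.055, 0, -0.005] [-58.1   0.7  41.4]
[0.0459 1.5389 3.0061] [-0.0638 -0.1403  0.051 ] stageframe F -1.5186721601743398 0.25317205812441346 3.006053595494964 M 0.1303629922049806 -0.08216608197599026 0.051016871756087566
stage_seat [-3.6 -0.7 28.6] 0.66
insert_center [-8.1 -1.  24.7] 0.68
insert_free_end [-59.1  -1.2  45.4] 0.92
insert_tongue [46.9  2.4  0.1] 0.93
sc stage_seat [-0.2 -2.8 -0.9] 0.85
sc stage_seat [51.4  6.   0.5] 0.61
sc stage_ledge [58.2  4.6 -3. ] 0.96
sc insert_center [-4.7  0.  27.7] 0.54
sc insert_free_end [-57.8  -0.1  48.1] 0.82
sc insert_tongue [49.8  5.   3. ] 0.65
```

```bash
cat > pr.py <<'E'
from st import *
def avg():
    A=[where()]
    for i in range(5): r.hold(.02); A.append(where())
    return np.mean(A,0).round(2)
E
python3 - <<'E'
from pr import *
go(45,5,22,sy=.5,vel=.05)
go(45,5,22,sy=-1.2,vel=.04,guard=3)
go(45,-4,22,sy=-1.2,vel=.03,guard=4); print(avg(),np.array(T.current_torque())@m, np.array(T.current_torque())@n)
E
```

```text
False root [ 44.2    3.16  22.16  -1.21 -82.4 ] F [ 0.4009  0.731  -2.8941] t 41.47 op 0.0596
False root [ 44.67   3.96  22.07  -2.11 -82.32] F [ 0.3436 -0.1307 -0.5507] t 41.72 op 0.0592
False root [ 44.94  -3.9   21.99  -1.16 -82.24] F [-0.0202  0.2317 -0.4661] t 42.17 op 0.0599
[ 44.96  -3.89  21.99  -1.17 -82.24] -0.05347541394126333 0.18725832577726542
```

```bash
python3 - <<'E'
from pr import *
go(45,-12,22,sy=-1.2,vel=.03,guard=4); print(avg(),np.array(T.current_torque())@m, np.array(T.current_torque())@n)
E
```

```text
True root [ 44.88  -5.94  21.98  -1.   -82.22] F [-0.0039  0.3581  2.357 ] t 42.46 op 0.0593
[ 44.92  -5.82  21.97  -1.01 -82.22] -0.015758912351989146 -0.28443772186204197
```

```bash
python3 - <<'E'
from pr import *
go(45,-5.0,22,sy=-1.1,vel=.03)
go(61,-5.0,22,sy=-1.1,vel=.03,guard=4); print(avg(),np.array(T.current_wrist_force()),np.array(T.current_torque())@m, np.array(T.current_torque())@n)
E
```

```text
False root [ 45.16  -4.99  21.99  -1.03 -82.24] F [ 0.428  -0.0055 -0.1785] t 42.79 op 0.0595
True root [ 46.43  -5.34  22.05  -1.12 -82.25] F [-0.573  -1.4764  0.5194] t 43.03 op 0.0597
[ 46.38  -5.36  22.05  -1.12 -82.24] [ 1.1591 -1.2581  1.8988] -0.12132593802168602 -0.4106772004302722
```

```bash
python3 - <<'E'
from pr import *
go(46,-4.3,22,sy=-1.1,vel=.03); print(avg(),np.array(T.current_wrist_force()))
go(61,-4.3,22,sy=-1.1,vel=.03,guard=6); F=np.array(T.current_wrist_force());print(avg(),F@m,F@n,F[2],np.array(T.current_torque())@m, np.array(T.current_torque())@n)
E
```

```text
False root [ 45.85  -4.65  22.02  -1.3  -82.25] F [ 0.0312 -1.4262 -0.226 ] t 43.37 op 0.0597
[ 45.88  -4.62  22.02  -1.28 -82.25] [ 1.1716 -1.0535  1.1632]
True root [ 54.6   -5.7   22.24  -1.19 -82.28] F [0.6031 0.5209 0.4269] t 43.85 op 0.0594
[ 54.59  -5.71  22.22  -1.21 -82.26] -0.4347289555377595 0.6679059927504495 0.4268760379095731 0.08412317429723587 0.1271952822734308
```

```bash
python3 - <<'E'
from pr import *
go(54,-5.2,22,sy=-1.1,vel=.03); print(avg(),np.array(T.current_wrist_force()))
go(54,3,22,sy=-1.1,vel=.03,guard=5); F=np.array(T.current_wrist_force());print(avg(),F@m,F@n,F[2])
E
```

```text
False root [ 54.42  -5.26  21.95  -1.21 -82.23] F [ 0.8144 -1.4874 -0.1994] t 44.18 op 0.0597
[ 54.4   -5.26  21.95  -1.21 -82.24] [-0.6751 -0.8851 -0.7254]
False root [ 52.88   1.84  22.15  -1.74 -82.31] F [-0.4106  0.7583 -3.8527] t 44.69 op 0.0595
[ 52.9    1.89  22.14  -1.75 -82.3 ] -0.8067918998157915 -0.3044353326526248 -3.852676997061928
```

```bash
cat >> pr.py <<'E'
def slip(name):
    im=vision.snapshot("wrist"); save(name,im); g=cv2.cvtColor(im,cv2.COLOR_RGB2GRAY).astype(int)
    col=g[212:300,319]; print("col319",col)
    roi=np.zeros(g.shape,np.uint8); roi[250:300,270:370]=1; k=((g>150)&(roi>0)).astype(np.uint8)
    n_,lab,st,ce=cv2.connectedComponentsWithStats(k); i=1+st[1:,4].argmax(); print("ring box",st[i],"ref [283 265 71 27 485]")
E
python3 - <<'E'
from pr import *
slip("s1")
vision.snapshot("scene")
for t in ("insert_center","insert_free_end","insert_tongue","stage_ledge"):
    for o in models.mark_of(t,"scene")[:4]:
        v=np.array(o["at"])-seat
        if np.linalg.norm(v)<.2:print("sc",t,np.round([v@m*1e3,v@n*1e3,v[2]*1e3],1),o["score"])
E
```

```text
col319 [ 93 135 200 208 210 208 203 204 206 198 116 115 114 115 113 109  75   5
   5   6   7   5   6   6   6   7   8  10  10  12  11  11  12  11  10  11
  10   9  10  10  10  10  12  13  10  10  10  10  12  10  11  17  90 227
 239 213 119 119 119 120 121 124 124 125 131 180 204 192  24   8   6   6
   6   8   8  12  50 164 235 122  11  12  24 117 240 240 240 240]
ring box [283 265  72  26 619] ref [283 265 71 27 485]
sc insert_free_end [-46.1  -3.   48. ] 0.56
sc insert_tongue [57.2  5.6 -4.3] 0.68
sc stage_ledge [56.4  2.9 -2.8] 0.7
sc stage_ledge [ 1.6 -0.7  2.4] 0.29
```

```bash
python3 - <<'E'
from pr import *
go(54,8,22,sy=-1.1,vel=.03,guard=5); F=np.array(T.current_wrist_force());print(avg(),F@m,F@n,F[2])
slip("s2")
E
```

```text
False root [ 53.94   8.63  21.99  -0.61 -82.21] F [-0.9178  2.7675 -3.2556] t 45.39 op 0.0599
[ 53.94   8.6   21.99  -0.62 -82.21] -2.86607241947027 -0.5358758779390242 -3.2556006174344287
col319 [206 208 206 207 208 208 198 110 102 104 107 115 116 117 117 115 113  78
   6   6   7   7   6   7   7   7   6   7   8  10  12  12  10  11  11  11
  12  11  11  10  12  11  11  11  12   9   9  11  11  11  47 166 236 211
 119 120 130 132 131 132 146 216 188  46   7   6   6   7   7   8   9  33
 122 232 119  11  10  71 215 238 238 238 238 231  28  87 112 113]
ring box [283 263  70  23 521] ref [283 265 71 27 485]
```

```bash
python3 - <<'E'
from pr import *
c=np.array([0,0,.006]); print("grip in insert",G[0].T@(c-G[1]))
k=0
for rx,rz,th in ((54,0,22),(54,-3,20),(54.3,-3,16),(54.5,-3,12.5),(54.6,-3,9.5)):
    k=go(rx,rz,th,sy=-1.1,vel=.06,guard=7)
    if k: break
print(avg(),np.array(T.current_wrist_force()))
slip("s3")
E
```

```text
grip in insert [-0.0297  0.      0.0002]
False root [ 55.31   1.57  21.81  -0.22 -82.15] F [0.09   1.627  0.0043] t 45.81 op 0.0594
False root [ 56.38  -0.73  19.69   0.16 -82.07] F [ 0.7506 -3.6805  1.2138] t 46.06 op 0.0594
False root [ 54.15  -2.42  16.02  -1.17 -82.19] F [-0.7973  0.6347  2.6654] t 46.31 op 0.0595
False root [ 54.24  -2.96  12.61  -1.56 -82.25] F [-0.9943  1.1184  1.6605] t 46.56 op 0.0594
False root [ 54.64  -2.97   9.6   -1.5  -82.25] F [-1.6038  1.061   1.2579] t 46.81 op 0.0595
[ 54.67  -2.92   9.61  -1.5  -82.28] [-1.0228  1.3626  0.8507]
col319 [182 186 195 199 107 103  97  86  97 100 122 123 123 123 123 118  81   9
   8   8   7   8   7   7   8   7   8  11  13  12  11  12  13  12  12  12
  12  13  11  12  11  12  12  13  12  12  12  12  12  11  12  11  60 199
 245 241 139 140 140 140 138 123 119 118 118 129 192 206  97   7   9   7
   6   9   8   7  12  74 221 240  63  13  13  25 121 245 245 245]
ring box [283 265  71  27 608] ref [283 265 71 27 485]
```

```bash
python3 - <<'E'
from pr import *
go(54.8,-3,7,sy=-1.2,vel=.04,guard=6) or go(54.9,-3,4.5,sy=-1.2,vel=.04,guard=6)
print(avg(),np.array(T.current_wrist_force()))
vision.snapshot("scene")
for t in ("insert_center","insert_free_end","insert_tongue","stage_ledge"):
    for o in models.mark_of(t,"scene")[:4]:
        v=np.array(o["at"])-seat
        if np.linalg.norm(v)<.2:print("sc",t,np.round([v@m*1e3,v@n*1e3,v[2]*1e3],1),o["score"])
E
```

```text
False root [ 55.67  -2.51   6.96  -1.08 -82.19] F [-0.3508 -4.1798  0.3023] t 47.19 op 0.0598
False root [ 55.66  -2.86   4.49  -1.2  -82.19] F [ 0.0121 -4.2845 -0.7189] t 47.44 op 0.0591
[ 55.67  -2.84   4.5   -1.22 -82.21] [ 0.7841 -3.5575 -0.8661]
sc insert_center [ 2.9 -2.7  5.1] 0.52
sc insert_free_end [-54.7  -1.1  10.7] 0.62
sc insert_tongue [60.9  3.  -4.5] 0.68
sc stage_ledge [56.9  0.2 -1.6] 0.87
```

```bash
python3 - <<'E'
from pr import *
for th,rz in ((2,-3),(0,-3),(-1,-4)):
    if go(54.9,rz,th,sy=-1.2,vel=.04,guard=25): break
print(avg(),np.array(T.current_wrist_force()))
slip("s4")
vision.snapshot("scene")
for t in ("insert_center","insert_free_end","insert_tongue","stage_ledge"):
    for o in models.mark_of(t,"scene")[:4]:
        v=np.array(o["at"])-seat
        if np.linalg.norm(v)<.2:print("sc",t,np.round([v@m*1e3,v@n*1e3,v[2]*1e3],1),o["score"])
E
```

```text
False root [ 55.77  -2.83   1.94  -1.02 -82.19] F [ 3.043  -7.7847 -3.269 ] t 48.02 op 0.0593
False root [ 55.82  -2.41  -0.06  -0.57 -82.19] F [ 2.5697 -9.3158 -0.7438] t 48.27 op 0.0595
False root [ 56.01  -0.84  -1.18  -0.55 -82.22] F [-0.7533 -2.9723  7.4878] t 48.52 op 0.0598
[ 56.01  -0.83  -1.17  -0.56 -82.22] [-1.3451 -3.2631  8.244 ]
col319 [ 44  47  66 106 107 106 106 106 106 106 103  70   9   7   9   9   7   7
   9   7   9   9  10   9  12  13  13  14  13  14  14  13  14  22  92 212
 222 211 200  15  14  14  14  14  13  14  14  14  14  14  13  13  40 159
 248 246 160 160 160 158 143 129 130 129 134 175 216 105  28   9   9   8
   8   8  10  10  51 179 245 135  13  13  29 133 248 248 248 248]
ring box [283 265  71  26 672] ref [283 265 71 27 485]
sc insert_center [ 1.8 -2.3 -0.4] 0.59
sc insert_center [57.4  1.1 -3.6] 0.25
sc insert_tongue [58.3  2.4  0.4] 0.75
sc stage_ledge [59.6  2.7  1.5] 0.88
```

```bash
python3 - <<'E'
from pr import *
gripper_to(.074); say("open")
P=np.array(T.current_ee_pos());W=rm(T.current_tool_rot())
print(r.move_l(P-W[:,2]*.07,vel=.12,guard=8)); say("up")
# view from above
Wd=tool([0,0,-1],np.cross(m,Z)); Pd=seat-m*.02+Z*.16
r.move_to(Pd,q(Wd)); r.hold(.2); cal=cam("wrist"); im=vision.snapshot("wrist"); save("fin",im); np.savez("fin",p=cal[1],M=cal[2],K=[cal[0][k] for k in("fx","fy","cx","cy")])
for c in ("wrist","scene"):
    if c=="scene": vision.snapshot("scene")
    for t in ("insert_center","insert_free_end","insert_tongue","stage_ledge","stage_seat","catch"):
        for o in models.mark_of(t,c)[:4]:
            v=np.array(o["at"])-seat
            if np.linalg.norm(v)<.2:print(c,t,np.round([v@m*1e3,v@n*1e3,v[2]*1e3],1),o["score"])
print(T.current_t(), np.array(T.current_tool_rot()))
x,e,o=fit(im,cal,INS,.2,(seat[0],seat[1],-1.4354),W=5); v=np.array([x[0],x[1]])-seat[:2]; print("ins",v@m[:2]*1e3,v@n[:2]*1e3,np.degrees(x[2]),e,o)
u=[proj(*cal,seat+m*a/1e3+Z*.005) for a in (-75,-50,-30,30,52)]; print(np.round(u))
g=cv2.cvtColor(im,cv2.COLOR_RGB2GRAY); c0=int(round(u[0][0])); print(c0,g[int(u[0][1])-15:int(u[2][1])+5,c0])
E
```

```text
open t 49.37 p [ 0.556  -0.2692  0.196 ] F [ 1.0921 -0.7125  0.6958] open 0.0741
False
up t 50.1 p [ 0.5496 -0.2245  0.2492] F [-0.2429  0.0663 -0.037 ] open 0.0741
wrist insert_center [ 1.1 -2.6 -1.3] 0.8
wrist insert_free_end [-56.6  -2.4  -3.1] 0.93
wrist insert_tongue [58.5  0.9 -5.4] 0.76
wrist stage_ledge [54.6 -0.2 -2.4] 0.56
wrist stage_seat [2.5 2.2 3.1] 0.77Traceback (most recent call last):
  File "<stdin>", line 11, in <module>
ValueError: it knows: bottle_center, dish_amber_center, dish_pink_center, insert, insert_center, insert_free_end, insert_tongue, microscope, pipettor_center, rack_slot, stage_ledge, stage_seat, wellplate_center
```

```bash
python3 - <<'E'
from pr import *
Wd=tool([0,0,-1],np.cross(m,Z)); gripper_to(0.0,20)
A=seat-m*.038-n*.001; A[2]=.2+r.nose_length
r.move_l(A+Z*.03,q(Wd),vel=.2); print(r.move_l(A-Z*.006,vel=.03,guard=14)); say("press"); print("tip z",[T.current_ee_pos()[2]-r.nose_length for i in range(3)])
r.move_l(A+Z*.05,vel=.2)
r.move_to(seat-m*.02+Z*.18,q(Wd)); r.hold(.2); cal=cam("wrist"); im=vision.snapshot("wrist"); save("fin",im); np.savez("fin",p=cal[1],M=cal[2],K=[cal[0][k] for k in("fx","fy","cx","cy")])
for t in ("insert_center","insert_free_end","insert_tongue"):
    for o in models.mark_of(t,"wrist")[:1]:
        v=np.array(o["at"])-seat; print(t,np.round([v@m*1e3,v@n*1e3,v[2]*1e3],1),o["score"])
x,e,o=fit(im,cal,INS,.2,(seat[0],seat[1],-1.4354),W=5); v=x[:2]-seat[:2]; print("ins",v@m[:2]*1e3,v@n[:2]*1e3,np.degrees(x[2]),e,o)
u=[proj(*cal,seat+m*a/1e3+Z*.005) for a in (-75,-50,-30)]; c0=int(round(u[1][0])); g=cv2.cvtColor(im,cv2.COLOR_RGB2GRAY); print(np.round(u),g[int(u[0][1])-10:int(u[2][1])+5,c0])
say("end")
E
```

```text
True
press t 55.38 p [ 0.5554 -0.2651  0.2253] F [-0.2789 -0.0763  3.5201] open 0.0004
tip z [np.float64(0.20025352945763789), np.float64(0.20025352945763789), np.float64(0.20025352945763789)]
insert_center [-3.  -3.5  0.7] 0.74
insert_free_end [-52.5  -4.4  -2.9] 0.78
insert_tongue [55.7  0.9 -6.2] 0.85
ins -0.28316890414092344 0.36011338137710197 -81.1565690971839 0.29344014621879 0.99
[[317. 233.]
 [317. 213.]
 [317. 196.]] []
end t 56.67 p [ 0.5588 -0.2826  0.3741] F [-0.0885  0.0324 -0.4023] open 0.0007
```

```bash
python3 -c "
from plant import r
print(r.sign_off())"
```

```text
the job is handed in; nothing more can be done
None
```

The insert is home in the stage, black face up, tongue under the ledge and snapped past the catch: a light press near the free end met its top at 200.3 mm (flush is 200 mm). It was handed in at about 57 s of 72 s. Along the way it slipped from the gripper once against the stage's front edge and came to rest there, so I picked it up and regrasped it in the rack.

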